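# Change over a cross-drilling jig

### The arm

A 6-joint arm with a two-finger parallel gripper is mounted at the origin on the work surface. World frame = base frame: x ahead of the robot, y to its left, z up, the work surface at z = 0. Lengths are in m, angles in rad, forces in N, time in s.
With the tool pointing down it reaches from about 0.35 to 0.775 m from the base axis. Payload 5.5 kg.
Tool frame: the origin (TCP) lies at the very end of the fingers, on their centre line; the grasp point (between the pads) lies env.hold_point_z behind it (env.hold_point_z is the distance from the TCP to the grasp point, in m); z points along the fingers, y is the line along which they close (so a half turn about z gives the same grasp; the last joint's range is limited). The gripper opens to 85 mm and grips with 20 to 120 N. Pads are 22 mm wide; open, the fingers measure 114 mm over their backs; the gripper's body (76 mm by 85 mm) begins 54 mm behind the grasp point. The pads swing forward as they close: fully open they stand 13 mm farther back than shut.
Start: joints at [1.2, 0.313, 0.046, 1.304, 0, 1.431], TCP at [0.132, 0.56, 0.231] pointing down, gripper open.
Joint ranges: [-2.76, 2.76], [-0.86, 1.69], [-1.03, 1.26], [-2.2, 2.34], [-1.47, 1.5], [-3.14, 3.14]. Speed limits (rad/s): [2.57, 2.57, 3.14, 3.14, 3.14, 3.14].

### API

Orientations are given as a unit quaternion [w, x, y, z].
In Python, from workcell import env gives the robot as it stands.
- The arm moves only by the tool carry_out, never from a script. Its argument "steps" is a list of rows, each a list of 3 entries, a list of its own where there are three numbers: the turn, a rotation vector about the tool's x, y, z in degrees, then the shift along the tool's x, y, z in cm, then the closure in counts, from 0 (fully open) to 255 (shut). A call has exactly 8 rows; each row is the pose to reach, as a shift and turn from the pose commanded when the call began, along the tool's axes at that moment; what a row does not reach only later rows make up. A row lasts 1/8 s, in which the tool goes at most 62.5 mm and 10.7 degrees, less where a joint would pass 70% of its speed; a pose out of reach is approached as far as the arm can. A call with a gripper value outside its range is refused whole. The fingers move at their own pace and stop on an object; "force" is the grip in N (left out, the last holds). Time passes only in rows, so rows that repeat a pose let the fingers close, or fill a call up. It gives the time, the measured TCP pose, the force, the opening and the grip force at its end, in the units of the state.
- env.get_state(): the state, without advancing time (a new reading comes with each control period).
- env.read_camera(name): name is "scene" or "top" or "wrist"; returns (picture, depth): 480x640x3 uint8, red, green, blue; 480x640 float32, m along the optical axis (not along the pixel's ray), 0 where there is no reading.
- env.get_calibration(name): a dict with "fx", "fy", "cx", "cy" (pixels), "origin" and "orientation" of the camera in the world. Camera axes: x right, y up, looking along -z (the intrinsics and any distortion apply to the point x, -y, -z); pixel columns grow to the right and rows downward; lengths in m; the calibration is good to about 2 mm. A picture is of the moment at which its call begins: read the wrist's pose just before it. get_calibration takes no time and is no camera call; for the wrist camera it gives the pose at the moment of the call.
- env.hand_in(): hands the job in; it is judged then, once.
The state is a dict: "clock": time; "joint_pos": joint angles; "qvel": joint speeds; "tau": joint torques, N m; "tcp_pos": TCP position; "orientation": TCP orientation; "wrist_force": force on the tool from outside, world axes, zero at the start; "ft_torque": the same for the moment, N m; "finger_gap": finger opening in m; "grip_force": force on a finger pad.
Only numpy, scipy, OpenCV 4.12 (cv2) and the standard library are available. Lean on these libraries where they do the work, as an engineer would, in place of code of your own. Each camera call takes 0.05 s, during which the arm holds its last target. There are 200 camera calls.

### The job

Slide the jig's keeper bar fully open by its black grip, then lay every finished pin (round bar with a thinner turned end) from the jig into the wooden V-cradle, and lay every plain round blank from the bench into the jig, each cradled in a V-groove of its own, lying across both rails and centred on them. When all bars are in place and the keeper is still open, slide the keeper fully home over the blanks. Leave the other things on the bench standing or lying where they are.

Things in the scene. Friction and masses are not known exactly. Their poses are not given: they have to be found in the camera images.
- jig: Fixed drilling jig: grey base plate 178 x 262 x 10 mm (from x = -60 to +118 mm) with two dark steel rails along y, 14 mm thick, centred at x = -32 and +32 mm (50 mm free between them), 224 mm long, tops 36 mm above the bench. Origin: on the bench, midway between the rails; z up. Four V-grooves (90 degrees, 24 mm wide at the top, 12 mm deep) cross both rails at y = -84, -28, +28 and +84 mm; a cradled bar lies along the jig's x with its axis 41 mm above the bench.
- keeper (a joint): Keeper of the jig, an aluminium bar 24 mm (x) by 252 mm (y), 5 mm thick, on two legs; it slides along the jig's +x. 0 = fully home, where it covers the bars from x = 34 to 58 mm at 56 to 61 mm above the bench, 3 mm over cradled bars, so that they cannot be lifted out; 0.05 (m) = fully open, clear of the bars (fully open counts from 0.042, fully home below 0.004). It starts between 0 and 0.012, stays where it is left; moving it takes about 3 N.
- keeper_grip (a point): Grip point of the keeper's black grip block, 24 x 24 mm (faces along the jig's x and y) and 34 mm tall (61 to 95 mm above the bench), in the middle of the keeper; this point is on the block's axis 83 mm above the bench. In the jig's frame it lies at x = 46 mm + the joint value, y = 0.
- rack: Fixed wooden V-cradle for finished pins: base 110 x 176 x 10 mm with two rails as on the jig (centred at x = -32 and +32 mm, 14 mm thick, 168 mm long, tops 36 mm above the bench) but three V-grooves, at y = -56, 0 and +56 mm. Origin: on the bench, in the middle; a cradled bar lies along the cradle's x with its axis 41 mm above the bench. No keeper.
- blank0: Plain aluminium round blank, 24 mm diameter, 110 mm long, 0.13 kg; axis through its origin (mid-length, on the axis) along its own x; it starts lying on the bench between jig and cradle. Three or four blanks are present.
- blank1: Plain aluminium round blank, 24 mm diameter, 110 mm long, 0.13 kg; axis through its origin (mid-length, on the axis) along its own x; it starts lying on the bench between jig and cradle. Three or four blanks are present.
- blank2: Plain aluminium round blank, 24 mm diameter, 110 mm long, 0.13 kg; axis through its origin (mid-length, on the axis) along its own x; it starts lying on the bench between jig and cradle. Three or four blanks are present.
- blank3: Plain aluminium round blank, 24 mm diameter, 110 mm long, 0.13 kg; axis through its origin (mid-length, on the axis) along its own x; it starts lying on the bench between jig and cradle. Three or four blanks are present.
- pin0: Finished aluminium pin: 24 mm diameter over 90 mm, then a thinner turned end (14 mm diameter, 26 mm long) on its +x end, 0.12 kg; its origin is on the axis at the middle of the 90 mm length, axis along its own x. It starts cradled in a groove of the jig, under the keeper; either end may face the keeper. Two or three pins are present. In the cradle either end may point either way.
- pin1: Finished aluminium pin: 24 mm diameter over 90 mm, then a thinner turned end (14 mm diameter, 26 mm long) on its +x end, 0.12 kg; its origin is on the axis at the middle of the 90 mm length, axis along its own x. It starts cradled in a groove of the jig, under the keeper; either end may face the keeper. Two or three pins are present. In the cradle either end may point either way.
- pin2: Finished aluminium pin: 24 mm diameter over 90 mm, then a thinner turned end (14 mm diameter, 26 mm long) on its +x end, 0.12 kg; its origin is on the axis at the middle of the 90 mm length, axis along its own x. It starts cradled in a groove of the jig, under the keeper; either end may face the keeper. Two or three pins are present. In the cradle either end may point either way.
- pin3: Finished aluminium pin: 24 mm diameter over 90 mm, then a thinner turned end (14 mm diameter, 26 mm long) on its +x end, 0.12 kg; its origin is on the axis at the middle of the 90 mm length, axis along its own x. It starts cradled in a groove of the jig, under the keeper; either end may face the keeper. Two or three pins are present. In the cradle either end may point either way.
- oil: White plastic bottle, 56 mm diameter, 150 mm tall, standing on the bench; origin under its centre. Not part of the job.
- tin: Plain metal tin, 70 mm diameter, 70 mm tall, standing; origin under its centre. Not part of the job.
- jar: Yellow jar with black cap, 60 mm diameter, 80 mm tall, standing; origin under its centre. Not part of the job.
- hammer: Hammer lying on the bench. Not part of the job.
- wrench: Wrench lying on the bench. Not part of the job.
- brush: Brush lying on the bench, near the robot. Not part of the job.
- offcut: Small wooden offcut, 45 x 28 x 18 mm, lying among the blanks; origin under its centre. Not part of the job.
Mind the look-alikes: they are no part of the job. Leave any blue or purple look-alike of the pin3 alone.

How it is judged:
On the way, in this order (a step that is already met when the one before it is completed fails the run):
1. the keeper has been slid fully open (value of joint keeper above 0.042 m), for 0.2 s.
2. with the keeper still open, every pin lies cradled in the wooden cradle and every blank in the jig (z of blank0 in the frame of jig between 0.0375 and 0.0435 m and x of blank0 in the frame of jig between -0.014 and 0.014 m and y of blank0 in the frame of jig between -0.094 and 0.094 m and angle between the x axis of each of blank0, blank1, blank2, blank3 and the x axis of jig, either way round below 0.07 rad and linear speed of each of blank0, blank1, blank2, blank3, pin0, pin1, pin2, pin3 below 0.02 m/s and z of blank1 in the frame of jig between 0.0375 and 0.0435 m and x of blank1 in the frame of jig between -0.014 and 0.014 m and y of blank1 in the frame of jig between -0.094 and 0.094 m and z of blank2 in the frame of jig between 0.0375 and 0.0435 m and x of blank2 in the frame of jig between -0.014 and 0.014 m and y of blank2 in the frame of jig between -0.094 and 0.094 m and z of blank3 in the frame of jig between 0.0375 and 0.0435 m and x of blank3 in the frame of jig between -0.014 and 0.014 m and y of blank3 in the frame of jig between -0.094 and 0.094 m and z of pin0 in the frame of rack between 0.0375 and 0.0435 m and x of pin0 in the frame of rack between -0.014 and 0.014 m and y of pin0 in the frame of rack between -0.066 and 0.066 m and angle between the x axis of each of pin0, pin1, pin2, pin3 and the x axis of rack, either way round below 0.07 rad and z of pin1 in the frame of rack between 0.0375 and 0.0435 m and x of pin1 in the frame of rack between -0.014 and 0.014 m and y of pin1 in the frame of rack between -0.066 and 0.066 m and z of pin2 in the frame of rack between 0.0375 and 0.0435 m and x of pin2 in the frame of rack between -0.014 and 0.014 m and y of pin2 in the frame of rack between -0.066 and 0.066 m and z of pin3 in the frame of rack between 0.0375 and 0.0435 m and x of pin3 in the frame of rack between -0.014 and 0.014 m and y of pin3 in the frame of rack between -0.066 and 0.066 m and value of joint keeper above 0.035 m), for 0.2 s.
At the end, for the whole second after the job is handed in: Every pin present rests cradled in a V-groove of the wooden cradle and every blank present in a V-groove of the jig (axis 37.5 to 43.5 mm above the bench, within 14 mm of centre along the groove, within 0.07 rad of the groove's direction, at rest), and the keeper is home within 4 mm (z of blank0 in the frame of jig between 0.0375 and 0.0435 m and x of blank0 in the frame of jig between -0.014 and 0.014 m and y of blank0 in the frame of jig between -0.094 and 0.094 m and angle between the x axis of each of blank0, blank1, blank2, blank3 and the x axis of jig, either way round below 0.07 rad and linear speed of each of blank0, blank1, blank2, blank3, pin0, pin1, pin2, pin3 below 0.02 m/s and z of blank1 in the frame of jig between 0.0375 and 0.0435 m and x of blank1 in the frame of jig between -0.014 and 0.014 m and y of blank1 in the frame of jig between -0.094 and 0.094 m and z of blank2 in the frame of jig between 0.0375 and 0.0435 m and x of blank2 in the frame of jig between -0.014 and 0.014 m and y of blank2 in the frame of jig between -0.094 and 0.094 m and z of blank3 in the frame of jig between 0.0375 and 0.0435 m and x of blank3 in the frame of jig between -0.014 and 0.014 m and y of blank3 in the frame of jig between -0.094 and 0.094 m and z of pin0 in the frame of rack between 0.0375 and 0.0435 m and x of pin0 in the frame of rack between -0.014 and 0.014 m and y of pin0 in the frame of rack between -0.066 and 0.066 m and angle between the x axis of each of pin0, pin1, pin2, pin3 and the x axis of rack, either way round below 0.07 rad and z of pin1 in the frame of rack between 0.0375 and 0.0435 m and x of pin1 in the frame of rack between -0.014 and 0.014 m and y of pin1 in the frame of rack between -0.066 and 0.066 m and z of pin2 in the frame of rack between 0.0375 and 0.0435 m and x of pin2 in the frame of rack between -0.014 and 0.014 m and y of pin2 in the frame of rack between -0.066 and 0.066 m and z of pin3 in the frame of rack between 0.0375 and 0.0435 m and x of pin3 in the frame of rack between -0.014 and 0.014 m and y of pin3 in the frame of rack between -0.066 and 0.066 m and value of joint keeper below 0.004 m); the robot touches nothing.
It fails at once if a standing bottle, tin or jar is knocked over (angle between any of oil, tin, jar's own z axis and vertical above 0.5 rad).
It fails at once if a thing that is not part of the job is moved more than 6 cm (distance of any of oil, tin, jar, hammer, wrench, brush, offcut from where it was at the start of the episode above 0.06 m).
Of pin0, pin1, pin2, pin3 only 2 to 3 are there at a start; the rules pass over those that are not, and their reading is None.
Of blank0, blank1, blank2, blank3 only 3 to 4 are there at a start; the rules pass over those that are not, and their reading is None.
At some moment in a run one of blank0, blank1, blank2, blank3 may be knocked a few centimetres aside while the robot is not near it.
Once in a run the grip may slacken for a moment while it holds something.
It also fails if it takes over 210 s, if anything falls off the work surface, if the arm or the gripper's body presses on something with over 40 N, if the wrist force passes 120 N, or if a joint passes its speed limit or range.

## Working session

There is one attempt and no reset: what is moved stays moved. The work goes in short steps, Python scripts to look and compute and a tool call to move; the robot and the scene stay as the last step left them, time stands still between calls to the robot, and variables do not carry over. Pictures are saved under pics/ and viewed, at most 14 in all, crops included, and the job is handed in when it is done.

Besides the shell and the picture viewer there is one more tool, called after "Call:" as name(argument=value, ...) on one line, values as JSON. carry_out: Moves the arm, as the interface text tells. Its arguments: {"type":"object","properties":{"steps":{"type":"array","items":{"type":"array"}},"force":{"type":"number"}},"required":["steps"]}

```bash
mkdir -p pics; ls; cat > h.py <<'E'
import numpy as np, cv2
from scipy.spatial.transform import Rotation as R
from workcell import env
def rot(q): return R.from_quat([q[1],q[2],q[3],q[0]])
def cast(cal,u,v,z):
    """pixel -> world point on plane z"""
    d=rot(cal['orientation']).apply([(u-cal['cx'])/cal['fx'],-(v-cal['cy'])/cal['fy'],-1.])
    o=np.array(cal['origin']); return o+d*(z-o[2])/d[2]
def cloud(cal,dep):
    v,u=np.mgrid[0:480,0:640]
    c=np.stack([(u-cal['cx'])/cal['fx']*dep,-(v-cal['cy'])/cal['fy']*dep,-dep],-1)
    return rot(cal['orientation']).apply(c.reshape(-1,3)).reshape(480,640,3)+np.array(cal['origin'])
def shot(name,fn=None):
    cal=env.get_calibration(name); p,d=env.read_camera(name)
    if fn: cv2.imwrite('pics/'+fn,p[...,::-1])
    return cal,p,d
E
python3 - <<'E'
from h import *
print(env.hold_point_z, env.get_state())
for n in('top','scene'):
    c,p,d=shot(n,n+'0.png'); np.savez('/tmp/'+n,p=p,d=d); print(c)
E
```

```text
pics
0.0187 {'clock': 0.0, 'joint_pos': array([1.20037628e+00, 3.13980398e-01, 4.49976877e-02, 1.30359592e+00,
       2.17272327e-05, 1.43123222e+00]), 'qvel': array([-0.00068843,  0.00096749, -0.00121389,  0.00134725,  0.00057426,
        0.00095626]), 'tau': array([-7.09910722e-06, -4.80628252e+01,  2.98532653e+01,  1.92614651e-02,
       -4.83316376e-05,  8.29149656e-06]), 'tcp_pos': array([0.13136665, 0.55927997, 0.2304279 ]), 'orientation': array([-2.35294530e-04,  1.15171786e-01,  9.93345189e-01, -8.59596728e-04]), 'wrist_force': array([ 0.11697252, -0.05698852,  0.02404393]), 'ft_torque': array([ 0.00133682, -0.0332654 , -0.06751215]), 'grip_force': 0.0, 'finger_gap': 0.08520225430457214}
{'fx': 454.490610465762, 'fy': 454.490610465762, 'cx': 313.4244557872528, 'cy': 236.33711938898173, 'origin': array([0.46672569, 0.01574209, 1.13347759]), 'orientation': array([ 0.71683081,  0.03215862, -0.02447616, -0.69607495])}
{'fx': 582.0388953670881, 'fy': 582.0388953670881, 'cx': 327.7965995035966, 'cy': 239.15995985953762, 'origin': array([1.16053109, 0.8790858 , 0.76203548]), 'orientation': array([0.27199331, 0.14412447, 0.4617471 , 0.83188785])}
```

View pics/top0.png

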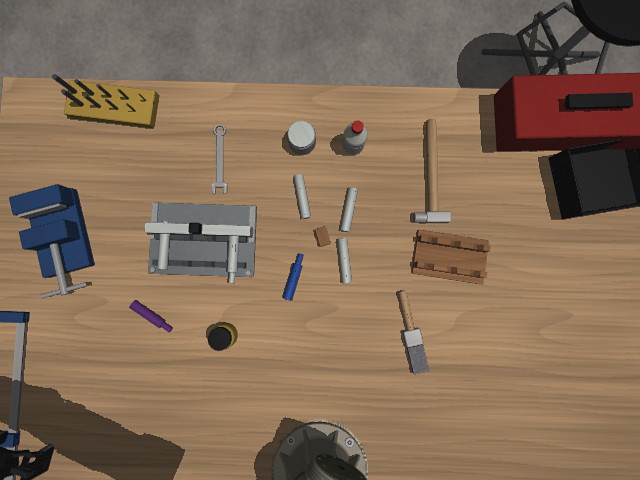

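View pics/scene0.png

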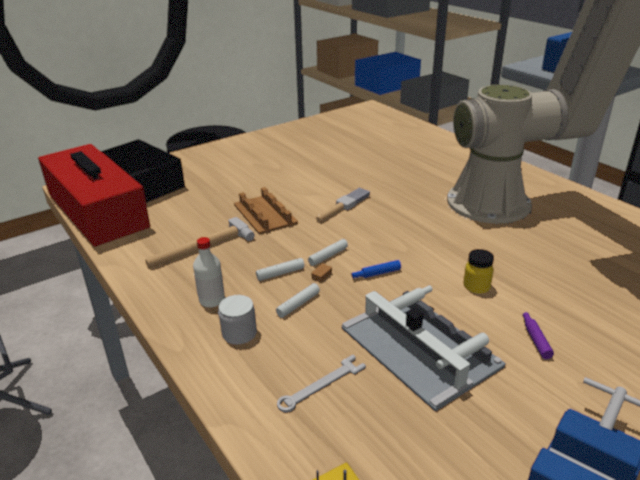

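The top view shows the jig at about (203,240) with the keeper across it (grip at 195,228). There are two pins, at columns 163 (thin end up, under the keeper) and 233 (thin end down). Three blanks lie at (302,196), (348,209) and (344,260), the offcut is at (321,236) and the rack at (451,257). The blue and purple look-alikes are to be left alone.

```bash
cat >> h.py <<'E'
def rect(pts):
    """minAreaRect of world xy points -> centre, long-axis angle(deg), long, short (m)"""
    (cx,cy),(w,h),a=cv2.minAreaRect((np.asarray(pts)[:,:2]*1000).astype(np.float32))
    if w<h: w,h,a=h,w,a+90
    return np.array([cx,cy])/1000,(a+90)%180-90,w/1000,h/1000
def castmask(cal,m,z):
    c=max(cv2.findContours(m.astype(np.uint8),0,cv2.CHAIN_APPROX_NONE)[0],key=cv2.contourArea)[:,0]
    return np.array([cast(cal,u,v,z) for u,v in c])
def show(t,r): print(t,'c',r[0].round(4),'ang',round(r[1],1),'L',round(r[2],4),'W',round(r[3],4))
E
python3 - <<'E'
from h import *
cal=env.get_calibration('top'); f=np.load('/tmp/top.npz'); p,d=f['p'].astype(int),f['d']
P=cloud(cal,d); Z=P[...,2]
print('bench z',np.median(Z[330:350,450:600]),Z[330:350,450:600].std())
hsv=cv2.cvtColor(f['p'],cv2.COLOR_RGB2HSV)
H,S,V=[hsv[...,i].astype(int) for i in range(3)]
def win(a,b,c,e):
    m=np.zeros((480,640),bool); m[b:e,a:c]=1; return m
grey=(S<60)
show('plate',rect(castmask(cal,win(140,195,265,290)&grey&(V>60)&(Z>0.004),0.010)))
k=win(140,195,265,250)&(Z>0.05)&(V>150)&grey
show('keeper',rect(castmask(cal,k,0.061)))
g=win(180,210,215,245)&(V<50)&(Z>.07); print(g.sum()); show('grip',rect(castmask(cal,g,0.095)))
for i,(a,b,c,e) in enumerate([(288,168,318,224),(335,180,362,236),(330,234,358,290)]):
    m=win(a,b,c,e)&(S<50)&(V>100)
    r=rect(castmask(cal,m,0.012)); show('blank%d'%i,r)
m=win(400,215,505,295)&(Z>0.005)
show('rack',rect(castmask(cal,m,0.01)))
m=win(400,215,505,295)&(Z>0.027)
n,l,s,c=cv2.connectedComponentsWithStats(m.astype(np.uint8))
for j in range(1,n):
    if s[j,4]>100: show('rackrail',rect(castmask(cal,l==j,0.036)))
for i,(a,b,c,e) in enumerate([(152,236,176,290),(220,236,245,290)]):
    m=win(a,b,c,e)&(Z>0.042)&(V>120); show('pin%d'%i,rect(castmask(cal,m,0.045)))
# tools
for n,(a,b,c,e) in dict(oil=(335,115,375,165),jar=(205,318,240,352),tin=(280,115,320,160),offc=(312,224,334,250),brush=(390,285,435,380),hammer=(405,115,460,228),blue=(280,248,308,305)).items():
    m=win(a,b,c,e)&(Z>0.008)
    q=P[m]; print(n,q.min(0).round(3),q.max(0).round(3))
E
```

```text
bench z 3.064183830547851e-05 0.0685422024263357
plate c [0.5343 0.3124] ang 89.8 L 0.2762 W 0.1924
keeper c [0.5627 0.2379] ang 89.7 L 0.1128 W 0.0229
132
grip c [0.5613 0.3014] ang -88.3 L 0.028 W 0.0231
blank0 c [0.6579 0.0606] ang 12.1 L 0.1107 W 0.0218
blank1 c [ 0.6279 -0.0577] ang -9.8 L 0.1102 W 0.0214
blank2 c [ 0.5006 -0.0491] ang 7.8 L 0.11 W 0.0212
rack c [ 0.5164 -0.3117] ang 82.4 L 0.1825 W 0.1157
rackrail c [ 0.5519 -0.2825] ang 83.5 L 0.0518 W 0.0151
rackrail c [ 0.5445 -0.3385] ang 82.1 L 0.0498 W 0.0152
rackrail c [ 0.4887 -0.2748] ang 82.2 L 0.052 W 0.0142
rackrail c [ 0.48   -0.3463] ang 82.7 L 0.0842 W 0.015
pin0 c [0.5058 0.3894] ang -0.9 L 0.0779 W 0.0203
pin1 c [0.4941 0.2217] ang -0.5 L 0.1108 W 0.0208
oil [ 0.467 -0.09   0.009] [0.818 0.016 1.133]
jar [0.282 0.016 0.008] [0.467 0.263 1.133]
tin [0.467 0.016 0.008] [0.83  0.1   1.133]
offc [ 0.467 -0.012  0.008] [0.581 0.026 1.133]
brush [ 0.232 -0.256  0.008] [0.467 0.016 1.133]
hammer [ 0.467 -0.312  0.008] [0.859 0.016 1.133]
blue [0.399 0.016 0.011] [0.512 0.099 1.133]
```

```bash
cat >> h.py <<'E'
def go(*wps):
    """print for each waypoint (x,y,z,yaw_deg of bar; tool x=-bar x) turn(deg), shift(cm) from the present pose"""
    s=env.get_state(); T=rot(s['orientation']); t=np.array(s['tcp_pos'])
    print('clock',round(s['clock'],2),'tcp',t.round(4),'gap',round(s['finger_gap'],4),'grip',round(s['grip_force'],1))
    for x,y,z,a in wps:
        G=R.from_euler('z',a,degrees=True)*R.from_matrix([[-1,0,0],[0,1,0],[0,0,-1]])
        print((T.inv()*G).as_rotvec(degrees=True).round(1),(T.inv().apply(np.array([x,y,z])-t)*100).round(2))
E
python3 - <<'E'
from h import *
go((.50,.305,.26,0))
E
```

```text
clock 0.1 tcp [0.1314 0.5593 0.2305] gap 0.0853 grip 0.0
[ -0.1  -0.  -13.2] [-41.7  -16.33  -2.93]
```

Call:
carry_out(steps=[[[-0.1, 0, -7], [-6, -2.3, -0.5], 135], [[-0.1, 0, -13.2], [-12, -4.7, -1], 135], [[-0.1, 0, -13.2], [-18, -7, -1.5], 135], [[-0.1, 0, -13.2], [-24, -9.4, -2], 135], [[-0.1, 0, -13.2], [-30, -11.7, -2.5], 135], [[-0.1, 0, -13.2], [-36, -14, -2.9], 135], [[-0.1, 0, -13.2], [-41.7, -16.3, -2.9], 135], [[-0.1, 0, -13.2], [-41.7, -16.3, -2.9], 135]], force=60)

```text
clock: 1.1
tcp_pos: [0.503, 0.303, 0.2593]
orientation: [-0.0, 0.003, 1.0, 0.001]
wrist_force: [-0.3, 0.6, -0.2]
finger_gap: 0.0398
grip_force: 0.0
```

```bash
python3 - <<'E'
from h import *
go((.50,.305,.26,0))
c,p,d=shot('wrist','w1.png'); np.savez('/tmp/w1',p=p,d=d); print(c)
E
```

```text
clock 1.1 tcp [0.503  0.303  0.2593] gap 0.0398 grip 0.0
[ 0.1 -0.  -0.3] [ 0.3   0.2  -0.07]
{'fx': 355.9234305077968, 'fy': 355.9234305077968, 'cx': 313.1277015322811, 'cy': 232.60006434560856, 'origin': array([0.42955404, 0.30214814, 0.40218617]), 'orientation': array([ 0.70146048, -0.1011459 , -0.10084698,  0.69824966])}
```

View pics/w1.png

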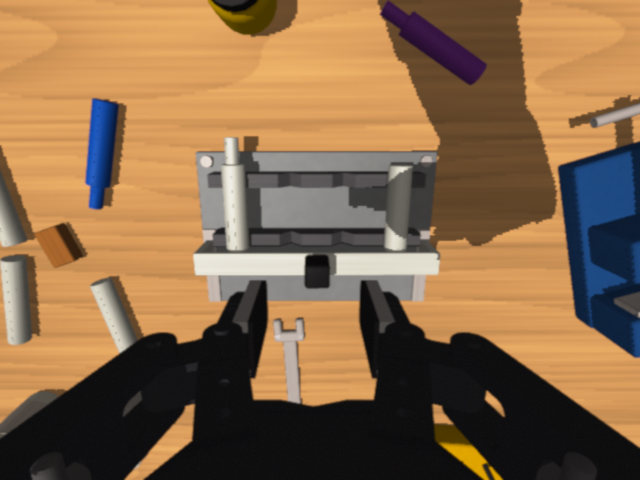

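The wrist view shows the grip block at (317,270), the left pin (230–240, 140–248) with its thin end away from the keeper, and the right pin (398, 165–248) with its thin end under the keeper. Four grooves, two of them filled.

```bash
python3 - <<'E'
from h import *
cal=env.get_calibration('wrist'); f=np.load('/tmp/w1.npz'); P=cloud(cal,f['d']); ok=f['d']>0
hsv=cv2.cvtColor(f['p'],cv2.COLOR_RGB2HSV).astype(int); S,V=hsv[...,1],hsv[...,2]; Z=P[...,2]
W=np.zeros((480,640),bool); W[130:302,190:445]=1; W&=ok
def st(t,m,pc=(1,99)): q=P[m]; print(t,m.sum(),np.percentile(q,pc[0],0).round(4),np.percentile(q,pc[1],0).round(4))
g=W&(Z>.088)&(V<60); g[:,:295]=0; g[:,340:]=0; st('griptop',g); g2=g|(W&(Z>.065)&(V<60)&(abs(np.arange(640)-317)<25)); st('grip all',g2)
k=W&(Z>.057)&(Z<.066)&(V>110); st('keeper',k); show('k',rect(P[k]))
pl=W&(Z>.007)&(Z<.0135)&(S<60); st('plate',pl); show('pl',rect(P[pl]))
for c0,c1 in((222,256),(380,418)):
    m=W&(Z>.043)&(Z<.056)&(V>90); m[:,:c0]=0; m[:,c1:]=0; st('pin',m); show('pin',rect(P[m]))
E
```

```text
griptop 583 [0.5509 0.2944 0.0886] [0.5732 0.3168 0.0967]
grip all 756 [0.5506 0.2944 0.0674] [0.5731 0.3167 0.0966]
keeper 4796 [0.551  0.1824 0.0591] [0.5746 0.4292 0.0629]
k c [0.5627 0.3056] ang 89.8 L 0.2517 W 0.0245
plate 16254 [0.4544 0.1779 0.0084] [0.6274 0.4329 0.0131]
pl c [0.5413 0.3053] ang 89.9 L 0.2602 W 0.1765
pin 2195 [0.4383 0.2118 0.0443] [0.5506 0.2326 0.0542]
pin c [0.4947 0.2219] ang -0.6 L 0.1149 W 0.0223
pin 1569 [0.4649 0.3784 0.0438] [0.552  0.3983 0.0542]
pin c [0.5089 0.3888] ang 0.1 L 0.0885 W 0.0222
```

Call:
carry_out(steps=[[[0, 0, -0.3], [-5.95, 0.25, 0], 135], [[0, 0, -0.3], [-5.95, 0.25, 5], 135], [[0, 0, -0.3], [-5.95, 0.25, 10], 135], [[0, 0, -0.3], [-5.95, 0.25, 15], 135], [[0, 0, -0.3], [-5.95, 0.25, 19.2], 135], [[0, 0, -0.3], [-5.95, 0.25, 19.2], 135], [[0, 0, -0.3], [-5.95, 0.25, 19.2], 220], [[0, 0, -0.3], [-5.95, 0.25, 19.2], 220]], force=60)

```text
clock: 2.15
tcp_pos: [0.5589, 0.3062, 0.0692]
orientation: [-0.0, -0.002, 1.0, -0.002]
wrist_force: [-1.8, -8.1, -7.4]
finger_gap: 0.0227
grip_force: 61.3
```

Call:
carry_out(steps=[[[0, 0, 0], [0, 0, 0], 220], [[0, 0, 0], [-1, 0, 0], 220], [[0, 0, 0], [-2, 0, 0], 220], [[0, 0, 0], [-3, 0, 0], 220], [[0, 0, 0], [-4, 0, 0], 220], [[0, 0, 0], [-4.4, 0, 0], 220], [[0, 0, 0], [-4.4, 0, 0], 220], [[0, 0, 0], [-4.4, 0, 0], 220]], force=60)

```text
clock: 3.15
tcp_pos: [0.6035, 0.3061, 0.0692]
orientation: [-0.0, -0.001, 1.0, -0.002]
wrist_force: [-0.1, -9.6, -7.0]
finger_gap: 0.0226
grip_force: 61.3
```

Call:
carry_out(steps=[[[0, 0, 0], [0, 0, 0], 135], [[0, 0, 0], [0, 0, 0], 135], [[0, 0, 0], [0, 0, -4.5], 135], [[0, 0, 0], [0, 0, -9], 135], [[0, 0, 0], [4.6, -4.2, -9], 135], [[0, 0, 0], [9.25, -8.4, -9], 135], [[0, 0, 0], [9.25, -8.4, -9], 135], [[0, 0, 0], [9.25, -8.4, -9], 135]])

```text
clock: 4.15
tcp_pos: [0.513, 0.2249, 0.1602]
orientation: [0.002, -0.002, 1.0, 0.002]
wrist_force: [0.6, 1.3, 0.6]
finger_gap: 0.0403
grip_force: 0.0
```

```bash
python3 - <<'E'
from h import *
go((.511,.2222,.024,0))
cal,p,d=shot('top','t2.png'); P=cloud(cal,d); Z=P[...,2]
hsv=cv2.cvtColor(p,cv2.COLOR_RGB2HSV).astype(int)
m=(Z>.055)&(Z<.066)&(hsv[...,1]<60)&(hsv[...,2]>110)&(d>0); m[:195]=0;m[290:]=0;m[:,:140]=0;m[:,200:]=0
show('keeper left half',rect(P[m]))
E
```

```text
clock 4.15 tcp [0.513  0.2249 0.1602] gap 0.0403 grip 0.0
[0.2 0.3 0.3] [ 0.26 -0.31 13.61]
keeper left half c [0. 0.] ang 0.0 L 0.0 W 0.0
```

Call:
carry_out(steps=[[[0, 0, 0.3], [0.2, -0.3, 3.5], 135], [[0, 0, 0.3], [0.2, -0.3, 7], 135], [[0, 0, 0.3], [0.2, -0.3, 10.5], 135], [[0, 0, 0.3], [0.2, -0.3, 13.6], 135], [[0, 0, 0.3], [0.2, -0.3, 13.6], 135], [[0, 0, 0.3], [0.2, -0.3, 13.6], 220], [[0, 0, 0.3], [0.2, -0.3, 13.6], 220], [[0, 0, 0.3], [0.2, -0.3, 13.6], 220]], force=60)

```text
clock: 5.2
tcp_pos: [0.5114, 0.2221, 0.0237]
orientation: [0.002, 0.0, 1.0, 0.002]
wrist_force: [1.1, 1.8, 2.5]
finger_gap: 0.022
grip_force: 58.8
```

Call:
carry_out(steps=[[[0, 0, 0], [0, 0, -2.5], 220], [[0, 0, 0], [0, 0, -7], 220], [[0, 0, 0], [0, -2, -12], 220], [[0, 0, 0], [0, -7, -16], 220], [[0, 0, 0], [1, -13, -19], 220], [[0, 0, 0], [2, -19, -21], 220], [[0, 0, 0], [2, -25, -21], 220], [[0, 0, 3], [3, -30, -21], 220]])

```text
clock: 6.2
tcp_pos: [0.4796, -0.0813, 0.2329]
orientation: [0.001, 0.027, 1.0, 0.0]
wrist_force: [0.2, -0.7, -1.8]
finger_gap: 0.0219
grip_force: 59.0
```

Call:
carry_out(steps=[[[0, 0, 2], [0, -5, 0], 220], [[0, 0, 4.5], [0, -10, 0], 220], [[0, 0, 4.5], [0.5, -15, 0], 220], [[0, 0, 4.5], [1, -19, 0], 220], [[0, 0, 4.5], [1, -23.2, 0], 220], [[0, 0, 4.5], [1, -23.2, 0], 220], [[0, 0, 4.5], [1, -23.2, 0], 220], [[0, 0, 4.5], [1, -23.2, 0], 220]])

```text
clock: 7.2
tcp_pos: [0.4573, -0.309, 0.2314]
orientation: [0.0, 0.065, 0.998, 0.001]
wrist_force: [-1.0, 1.1, -1.4]
finger_gap: 0.0221
grip_force: 59.1
```

```bash
python3 - <<'E'
from h import *
go((.5164,-.3117,.024,-7.5))
c,p,d=shot('wrist','w2.png'); np.savez('/tmp/w2',p=p,d=d,o=c['origin'],q=c['orientation'])
E
```

```text
clock 7.2 tcp [ 0.4573 -0.309   0.2314] gap 0.0221 grip 59.1
[ 0.1 -0.   0. ] [-5.9   0.45 20.74]
```

View pics/w2.png

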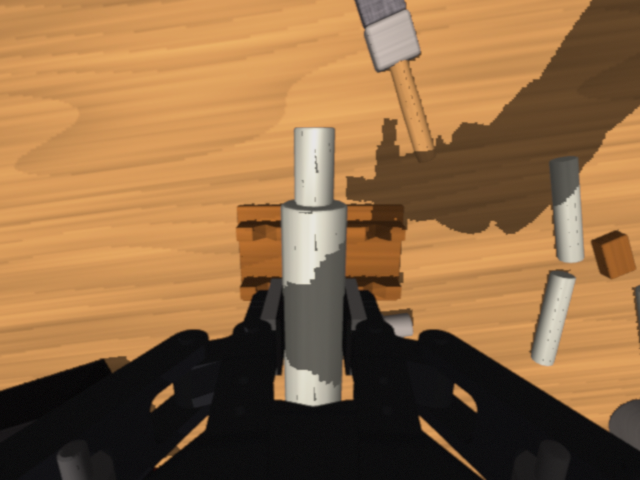

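The held pin points its thin end toward the robot. The rack lies behind it, spanning about columns 237–405 and rows 205–300, and the hammer head is near (400,325).

```bash
python3 - <<'E'
from h import *
cal=env.get_calibration('wrist'); f=np.load('/tmp/w2.npz'); cal['origin'],cal['orientation']=f['o'],f['q']
P=cloud(cal,f['d']); ok=f['d']>0; Z=P[...,2]
hsv=cv2.cvtColor(f['p'],cv2.COLOR_RGB2HSV).astype(int)
W=np.zeros((480,640),bool); W[195:305,225:415]=1; W&=ok&(hsv[...,1]>60)
m=W&(Z>.005)&(Z<.042); show('rack base',rect(P[m]))
r=W&(Z>.033)&(Z<.040); 
n,l,s,_=cv2.connectedComponentsWithStats(r.astype(np.uint8))
for j in range(1,n):
    if s[j,4]>40: show('rail',rect(P[l==j])); 
# direction frame at -7.5deg: extents of base along u,v
a=np.radians(-7.5)
for t,mm in(('all',m),('top',r)):
    q=P[mm][:,:2]; u=q@[np.cos(a),np.sin(a)]; v=q@[-np.sin(a),np.cos(a)]
    print(t,'u',np.percentile(u,[.5,99.5]).round(4),'v',np.percentile(v,[.5,99.5]).round(4))
# held pin
h=ok&(hsv[...,1]<50)&(hsv[...,2]>50)&(Z>.17); h[:,:275]=0;h[:,355:]=0; h[:120]=0; h[410:]=0
show('held',rect(P[h])); print(np.percentile(Z[h],99),env.get_state()['tcp_pos'])
E
```

```text
rack base c [ 0.5168 -0.3103] ang 82.5 L 0.1764 W 0.1104
rail c [ 0.4758 -0.3793] ang 81.5 L 0.0206 W 0.0142
rail c [ 0.48   -0.3493] ang -8.9 L 0.0142 W 0.0083
rail c [ 0.4899 -0.2694] ang 82.9 L 0.0224 W 0.0142
rail c [ 0.4946 -0.2331] ang 84.1 L 0.0207 W 0.0145
rail c [ 0.558  -0.2411] ang 83.5 L 0.0206 W 0.0146
rail c [ 0.5395 -0.3882] ang 83.1 L 0.0186 W 0.0143
all u [0.4983 0.6057] v [-0.3269 -0.1533]
top u [0.5139 0.5917] v [-0.3237 -0.1562]
held c [ 0.4376 -0.3079] ang -1.9 L 0.1077 W 0.033
0.26262493677651877 [ 0.45741155 -0.30896939  0.23149257]
```

Call:
carry_out(steps=[[[0, 0, 0], [-3.2, 3.2, 4], 220], [[0, 0, 0], [-6.2, 6.2, 8], 220], [[0, 0, 0], [-6.2, 6.2, 12.5], 220], [[0, 0, 0], [-6.2, 6.2, 12.5], 220], [[0, 0, 0], [-6.2, 6.2, 16], 220], [[0, 0, 0], [-6.2, 6.2, 18.5], 220], [[0, 0, 0], [-6.2, 6.2, 19.5], 220], [[0, 0, 0], [-6.2, 6.2, 19.5], 220]])

```text
clock: 8.25
tcp_pos: [0.5273, -0.2568, 0.0375]
orientation: [0.0, 0.066, 0.998, 0.001]
wrist_force: [0.4, 0.1, -0.9]
finger_gap: 0.022
grip_force: 60.2
```

```bash
python3 - <<'E'
from h import *
go((.5265,-.2551,.0245,-7.5)); print(env.get_state()['wrist_force'])
E
```

```text
clock 8.25 tcp [ 0.5273 -0.2568  0.0375] gap 0.022 grip 60.2
[ 0.1  0.1 -0. ] [0.1  0.16 1.3 ]
[ 0.38807443  0.11658002 -0.90432174]
```

Lower, release, lift, and head back to the jig.

Call:
carry_out(steps=[[[0, 0, 0], [0.1, 0.15, 0.7], 220], [[0, 0, 0], [0.1, 0.15, 1.3], 220], [[0, 0, 0], [0.1, 0.15, 1.3], 220], [[0, 0, 0], [0.1, 0.15, 1.3], 135], [[0, 0, 0], [0.1, 0.15, 1.3], 135], [[0, 0, 0], [0.1, 0.15, -4], 135], [[0, 0, 0], [0.1, 0.15, -10], 135], [[0, 0, -3], [0, 4, -15], 135]])

```text
clock: 9.25
tcp_pos: [0.5325, -0.2193, 0.188]
orientation: [0.001, 0.041, 0.999, 0.0]
wrist_force: [0.4, -0.4, 0.4]
finger_gap: 0.0402
grip_force: 0.0
```

```bash
python3 - <<'E'
from h import *
go((.511,.389,.18,0))
E
```

```text
clock 9.25 tcp [ 0.5325 -0.2193  0.188 ] gap 0.0402 grip 0.0
[ 0.   0.1 -4.7] [ 7.09 60.46  0.81]
```

Call:
carry_out(steps=[[[0, 0, -4.7], [0.5, 6, 0], 135], [[0, 0, -4.7], [1, 12, 0], 135], [[0, 0, -4.7], [2, 18, 0], 135], [[0, 0, -4.7], [3, 24, 0], 135], [[0, 0, -4.7], [4, 30, 0], 135], [[0, 0, -4.7], [5, 36, 0], 135], [[0, 0, -4.7], [6, 42, 0.4], 135], [[0, 0, -4.7], [6.5, 48, 0.8], 135]])

```text
clock: 10.25
tcp_pos: [0.5047, 0.2681, 0.1788]
orientation: [0.0, -0.002, 1.0, 0.001]
wrist_force: [1.8, -0.8, -0.4]
finger_gap: 0.0404
grip_force: 0.0
```

Call:
carry_out(steps=[[[0, 0, 0], [0.2, 5, 0], 135], [[0, 0, 0], [0.2, 9, 0], 135], [[0, 0, 0], [0.2, 12.5, 0], 135], [[0, 0, 0], [0.2, 12.5, 0], 135], [[0, 0, 0], [0.2, 12.5, 0], 135], [[0, 0, 0], [0.2, 12.5, 0], 135], [[0, 0, 0], [0.2, 12.5, 0], 135], [[0, 0, 0], [0.2, 12.5, 0], 135]])

```text
clock: 11.25
tcp_pos: [0.503, 0.3906, 0.1792]
orientation: [0.0, -0.001, 1.0, 0.001]
wrist_force: [0.9, 0.2, 0.5]
finger_gap: 0.0404
grip_force: 0.0
```

```bash
python3 - <<'E'
from h import *
go((.511,.389,.024,0))
c,p,d=shot('wrist','w3.png'); P=cloud(c,d); ok=d>0;Z=P[...,2]
hsv=cv2.cvtColor(p,cv2.COLOR_RGB2HSV).astype(int)
m=ok&(abs(P[...,0]-.5)<.07)&(abs(P[...,1]-.389)<.025)&(Z>.045)&(Z<.056)&(hsv[...,2]>80)&(hsv[...,1]<60)
show('pin',rect(P[m]))
k=ok&(Z>.057)&(Z<.065)&(hsv[...,2]>80)&(hsv[...,1]<60)&(P[...,0]>.55)&(abs(P[...,1]-.3)<.15)
print(k.sum(),np.percentile(P[k],[1,50,99],0).round(4))
E
```

```text
clock 11.25 tcp [0.503  0.3906 0.1792] gap 0.0404 grip 0.0
[0.1 0.  0.1] [-0.79 -0.19 15.52]
pin c [0.5176 0.3893] ang -0.2 L 0.1047 W 0.0223
4556 [[0.596  0.1812 0.0576]
 [0.6057 0.3586 0.0612]
 [0.6201 0.4292 0.0629]]
```

Call:
carry_out(steps=[[[0, 0, 0], [-0.8, -0.15, 4], 135], [[0, 0, 0], [-0.8, -0.15, 8], 135], [[0, 0, 0], [-0.8, -0.15, 12], 135], [[0, 0, 0], [-0.8, -0.15, 15.5], 135], [[0, 0, 0], [-0.8, -0.15, 15.5], 135], [[0, 0, 0], [-0.8, -0.15, 15.5], 220], [[0, 0, 0], [-0.8, -0.15, 15.5], 220], [[0, 0, 0], [-0.8, -0.15, 15.5], 220]])

```text
clock: 12.3
tcp_pos: [0.5117, 0.3905, 0.0255]
orientation: [0.001, -0.002, 1.0, 0.001]
wrist_force: [0.7, -0.4, 1.4]
finger_gap: 0.0223
grip_force: 58.9
```

Call:
carry_out(steps=[[[0, 0, 0], [0, 0, -2.5], 220], [[0, 0, 0], [0, 0, -7], 220], [[0, 0, 0], [0, -2, -12], 220], [[0, 0, 0], [0, -7, -15], 220], [[0, 0, 0], [0.5, -13, -17], 220], [[0, 0, 0], [1, -19, -18], 220], [[0, 0, 0], [1.5, -25, -18], 220], [[0, 0, 0], [2, -31, -18], 220]])

```text
clock: 13.3
tcp_pos: [0.4917, 0.0779, 0.2046]
orientation: [0.001, -0.002, 1.0, 0.001]
wrist_force: [1.5, -1.1, -1.8]
finger_gap: 0.0224
grip_force: 59.0
```

Call:
carry_out(steps=[[[0, 0, 2], [0, -6, 0], 220], [[0, 0, 4], [0.5, -12, 0], 220], [[0, 0, 7.5], [1, -18, 0], 220], [[0, 0, 7.5], [1.5, -24, 0], 220], [[0, 0, 7.5], [2, -30, 0], 220], [[0, 0, 7.5], [2, -36, 0], 220], [[0, 0, 7.5], [2, -42, 0], 220], [[0, 0, 7.5], [2, -44, 0], 220]])

```text
clock: 14.3
tcp_pos: [0.4726, -0.364, 0.2029]
orientation: [0.001, 0.066, 0.998, 0.0]
wrist_force: [-0.5, 0.4, -3.4]
finger_gap: 0.0221
grip_force: 59.1
```

```bash
python3 - <<'E'
from h import *
go((.5095,-.3658,.05,-7.5),(.5095,-.3658,.0245,-7.5))
c,p,d=shot('wrist','w4.png')
E
```

```text
clock 14.3 tcp [ 0.4726 -0.364   0.2029] gap 0.0221 grip 59.1
[ 0.   0.1 -0. ] [-3.66  0.3  15.29]
[ 0.   0.1 -0. ] [-3.66  0.3  17.84]
```

View pics/w4.png

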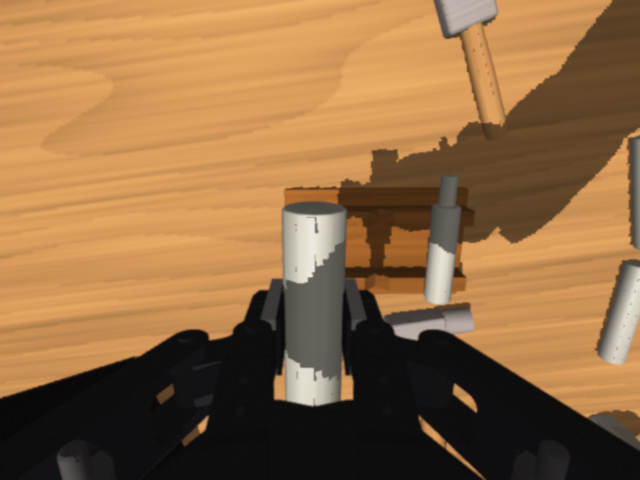

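Pin A (440,240) lies in its groove and pin B is held squarely; the hammer head is off to the right at (430,322).

Call:
carry_out(steps=[[[0, 0, 0], [-2, 0.2, 4], 220], [[0, 0, 0], [-3.8, 0.3, 8], 220], [[0, 0, 0], [-3.8, 0.3, 12], 220], [[0, 0, 0], [-3.8, 0.3, 12], 220], [[0, 0, 0], [-3.8, 0.3, 14.5], 220], [[0, 0, 0], [-3.8, 0.3, 16], 220], [[0, 0, 0], [-3.8, 0.3, 16.5], 220], [[0, 0, 0], [-3.8, 0.3, 16.5], 220]])

```text
clock: 15.35
tcp_pos: [0.5114, -0.3621, 0.0383]
orientation: [0.0, 0.064, 0.998, 0.001]
wrist_force: [0.0, 0.9, -1.6]
finger_gap: 0.0225
grip_force: 59.1
```

```bash
python3 - <<'E'
from h import *
go((.5112,-.366,.0262,-7.5))
E
```

```text
clock 15.35 tcp [ 0.5114 -0.3621  0.0383] gap 0.0225 grip 59.1
[0.1 0.  0.2] [-0.03 -0.4   1.21]
```

Call:
carry_out(steps=[[[0, 0, 0.2], [0, -0.2, 0.6], 220], [[0, 0, 0.2], [0, -0.25, 1.2], 220], [[0, 0, 0.2], [0, -0.25, 1.2], 220], [[0, 0, 0.2], [0, -0.25, 1.2], 135], [[0, 0, 0.2], [0, -0.25, 1.2], 135], [[0, 0, 0.2], [0, -0.25, -4], 135], [[0, 0, 0.2], [0, -0.25, -10], 135], [[0, 0, -3], [2, 4, -15], 135]])

```text
clock: 16.35
tcp_pos: [0.4987, -0.3263, 0.1857]
orientation: [0.002, 0.038, 0.999, -0.0]
wrist_force: [0.5, 1.4, 1.3]
finger_gap: 0.0403
grip_force: 0.0
```

```bash
python3 - <<'E'
from h import *
c,p,d=shot('wrist','w5.png'); P=cloud(c,d); ok=d>0;Z=P[...,2]
hsv=cv2.cvtColor(p,cv2.COLOR_RGB2HSV).astype(int)
C=np.array([.5168,-.3103]);a=np.radians(-7.5);q=P[...,:2]-C
u=q@[np.cos(a),np.sin(a)];v=q@[-np.sin(a),np.cos(a)]
for v0 in(-.056,.056):
    m=ok&(abs(u)<.09)&(abs(v-v0)<.02)&(hsv[...,1]<60)&(hsv[...,2]>50)&(Z>.035)&(Z<.08)
    print(m.sum(),np.percentile(np.stack([u,v,Z],-1)[m],[1,50,99],0).round(4).tolist()); show('pin',rect(P[m]))
cal,p,d=shot('top','t3.png')
hsv=cv2.cvtColor(p,cv2.COLOR_RGB2HSV).astype(int)
w=np.zeros((480,640),np.uint8); w[165:300,270:375]=1
m=(w>0)&(hsv[...,1]<50)&(hsv[...,2]>90)
n,l,s,_=cv2.connectedComponentsWithStats(m.astype(np.uint8))
for j in range(1,n):
    if s[j,4]>150: show('blank',rect(castmask(cal,l==j,.012)))
go((.50,-.05,.18,8))
E
```

```text
2974 [[-0.0444, -0.0666, 0.0422], [-0.0028, -0.0541, 0.0513], [0.0655, -0.0446, 0.054]]
pin c [ 0.5225 -0.3675] ang -8.0 L 0.1155 W 0.0237
3448 [[-0.0697, 0.0443, 0.0409], [-0.0132, 0.0534, 0.0506], [0.0422, 0.0656, 0.054]]
pin c [ 0.511  -0.2536] ang -7.3 L 0.1158 W 0.023
blank c [0.6572 0.0614] ang 13.0 L 0.1117 W 0.0224
blank c [ 0.6277 -0.0571] ang -9.8 L 0.1106 W 0.0223
blank c [ 0.5008 -0.0485] ang 7.7 L 0.1095 W 0.0218
clock 16.45 tcp [ 0.499  -0.323   0.1897] gap 0.0402 grip 0.0
[ -0.2   0.4 -12.2] [ 1.89 27.24  0.9 ]
```

View pics/t3.png

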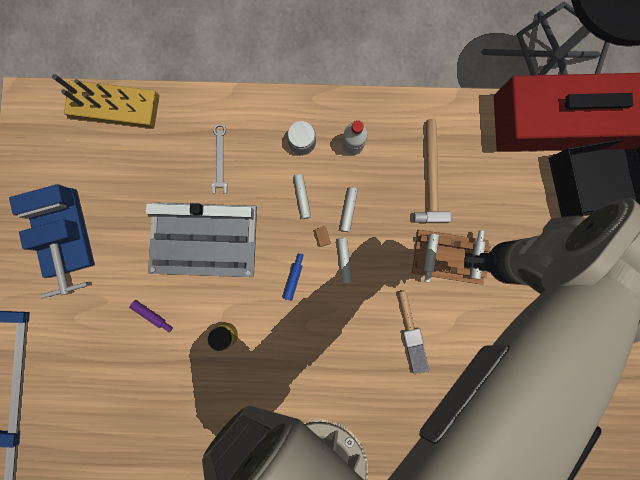

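Both pins are cradled in the rack (432,255 and 478,255). The keeper is open, the jig is empty, and the three blanks are where they were.

Call:
carry_out(steps=[[[0, 0, -3], [0.4, 5.5, 0], 135], [[0, 0, -6], [0.8, 11, 0], 135], [[0, 0, -9], [1.2, 16.5, 0.3], 135], [[0, 0, -11.9], [1.5, 22, 0.6], 135], [[0, 0, -11.9], [1.8, 27.4, 1], 135], [[0, 0, -11.9], [1.8, 27.4, 5], 135], [[0, 0, -11.9], [1.8, 27.4, 8], 135], [[0, 0, -11.9], [1.8, 27.4, 8], 135]])

```text
clock: 17.45
tcp_pos: [0.4981, -0.0485, 0.1012]
orientation: [-0.003, -0.066, 0.998, 0.002]
wrist_force: [-1.3, -0.1, 0.6]
finger_gap: 0.0401
grip_force: 0.0
```

```bash
cat >> h.py <<'E'
def wblank(xy,tol=.05,z=(.012,.032),fn=None):
    """blank near xy seen by the wrist camera, from its depth points"""
    c,p,d=shot('wrist',fn); P=cloud(c,d); hsv=cv2.cvtColor(p,cv2.COLOR_RGB2HSV).astype(int)
    m=(d>0)&(np.hypot(*(P[...,:2]-xy).transpose(2,0,1))<.075)&(P[...,2]>z[0])&(P[...,2]<z[1])&(hsv[...,1]<60)&(hsv[...,2]>60)
    n,l,s,_=cv2.connectedComponentsWithStats(m.astype(np.uint8)); j=1+s[1:,4].argmax()
    r=rect(P[l==j]); show('wrist blank n=%d'%s[j,4],r); return r
E
python3 - <<'E'
from h import *
wblank([.5008,-.0485],fn='w6.png')
go((.5008,-.0485,.003,7.7))
E
```

```text
wrist blank n=5324 c [ 0.5005 -0.049 ] ang 8.0 L 0.1101 W 0.023
clock 17.5 tcp [ 0.4994 -0.0491  0.1028] gap 0.0401 grip 0.0
[ 0.2 -0.1 -0.1] [-0.16  0.01  9.98]
```

Call:
carry_out(steps=[[[0, 0, -0.2], [-0.15, 0, 3], 135], [[0, 0, -0.2], [-0.15, 0, 6], 135], [[0, 0, -0.2], [-0.15, 0, 8.5], 135], [[0, 0, -0.2], [-0.15, 0, 9.8], 135], [[0, 0, -0.2], [-0.15, 0, 9.8], 135], [[0, 0, -0.2], [-0.15, 0, 9.8], 220], [[0, 0, -0.2], [-0.15, 0, 9.8], 220], [[0, 0, -0.2], [-0.15, 0, 9.8], 220]])

```text
clock: 18.5
tcp_pos: [0.5031, -0.0492, 0.0071]
orientation: [0.001, -0.068, 0.998, 0.0]
wrist_force: [-1.3, 0.3, 6.7]
finger_gap: 0.0216
grip_force: 59.0
```

Call:
carry_out(steps=[[[0, 0, 0], [0, 0, -2], 220], [[0, 0, 0], [0, 0, -6], 220], [[0, 0, 0], [0, 2, -10], 220], [[0, 0, 2], [0, 7, -13], 220], [[0, 0, 4], [-1, 13, -15], 220], [[0, 0, 6], [-2, 18, -15], 220], [[0, 0, 8], [-4, 23, -15], 220], [[0, 0, 8], [-4, 26, -15], 220]])

```text
clock: 19.5
tcp_pos: [0.507, 0.2164, 0.1565]
orientation: [0.001, 0.001, 1.0, 0.001]
wrist_force: [-0.1, -1.2, -0.6]
finger_gap: 0.0216
grip_force: 59.1
```

```bash
python3 - <<'E'
from h import *
go((.5123,.2213,.08,0),(.5123,.2213,.034,0))
c,p,d=shot('wrist','w7.png')
E
```

```text
clock 19.5 tcp [0.507  0.2164 0.1565] gap 0.0216 grip 59.1
[ 0.1  0.1 -0.1] [-0.51  0.47  7.66]
[ 0.1  0.1 -0.1] [-0.5   0.46 12.26]
```

View pics/w7.png

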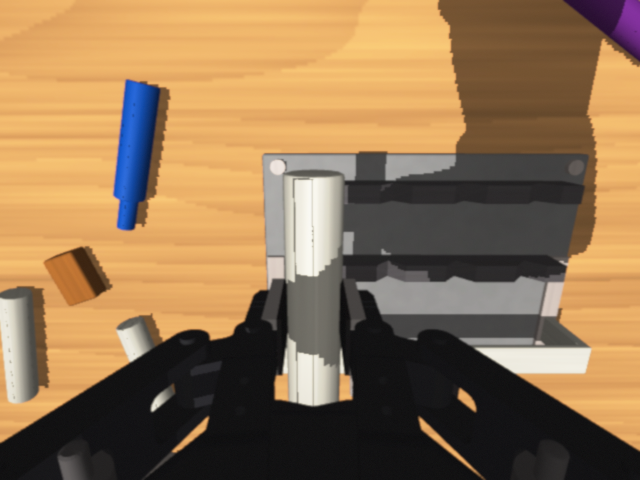

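The blank is held straight above the −84 groove, and the jig grooves are visible to its right.

Call:
carry_out(steps=[[[0, 0, 0], [-0.6, 0.45, 3], 220], [[0, 0, 0], [-0.6, 0.45, 6], 220], [[0, 0, 0], [-0.6, 0.45, 9], 220], [[0, 0, 0], [-0.6, 0.45, 10.5], 220], [[0, 0, 0], [-0.6, 0.45, 10.5], 220], [[0, 0, 0], [-0.6, 0.45, 10.5], 220], [[0, 0, 0], [-0.6, 0.45, 10.5], 220], [[0, 0, 0], [-0.6, 0.45, 10.5], 220]])

```text
clock: 20.55
tcp_pos: [0.513, 0.2186, 0.0521]
orientation: [0.001, 0.002, 1.0, 0.001]
wrist_force: [0.3, 0.2, -1.3]
finger_gap: 0.0212
grip_force: 59.1
```

```bash
python3 - <<'E'
from h import *
go((.514,.2213,.036,0))
c,p,d=shot('wrist'); P=cloud(c,d); hsv=cv2.cvtColor(p,cv2.COLOR_RGB2HSV).astype(int)
m=(d>0)&(abs(P[...,1]-.2213)<.025)&(P[...,2]>.045)&(P[...,2]<.09)&(hsv[...,1]<60)&(hsv[...,2]>60)&(P[...,0]<.56)
q=P[m];print(m.sum(),np.percentile(q,[1,50,99],0).round(4).tolist()); show('held',rect(q))
go()
E
```

```text
clock 20.55 tcp [0.513  0.2186 0.0521] gap 0.0212 grip 59.1
[ 0.1  0.1 -0.2] [-0.1   0.26  1.61]
14094 [[0.4559, 0.2015, 0.0566], [0.5, 0.2176, 0.0676], [0.5538, 0.2335, 0.0884]]
held c [0.5075 0.2153] ang -5.6 L 0.1052 W 0.038
clock 20.6 tcp [0.5128 0.2186 0.0519] gap 0.0216 grip 59.1
```

Call:
carry_out(steps=[[[0, 0, -0.2], [-0.15, 0.25, 0.6], 220], [[0, 0, -0.2], [-0.15, 0.25, 1.2], 220], [[0, 0, -0.2], [-0.15, 0.25, 1.5], 220], [[0, 0, -0.2], [-0.15, 0.25, 1.5], 220], [[0, 0, -0.2], [-0.15, 0.25, 1.5], 135], [[0, 0, -0.2], [-0.15, 0.25, 1.5], 135], [[0, 0, -0.2], [-0.15, 0.25, -4], 135], [[0, 0, -0.2], [-0.15, 0.25, -9], 135]])

```text
clock: 21.6
tcp_pos: [0.5134, 0.2204, 0.1419]
orientation: [-0.001, 0.0, 1.0, 0.001]
wrist_force: [0.2, 0.9, 1.3]
finger_gap: 0.0401
grip_force: 0.0
```

```bash
cat >> h.py <<'E'
def jigcheck(cam='wrist',fn=None):
    c,p,d=shot(cam,fn); P=cloud(c,d); hsv=cv2.cvtColor(p,cv2.COLOR_RGB2HSV).astype(int)
    for y0 in(-.084,-.028,.028,.084):
        q=P-[.5123,.3053,0]
        m=(d>0)&(abs(q[...,0])<.075)&(abs(q[...,1]-y0)<.022)&(q[...,2]>.041)&(q[...,2]<.07)&(hsv[...,1]<60)&(hsv[...,2]>60)
        if m.sum()>100: show('groove %g n=%d top %.4f'%(y0,m.sum(),np.percentile(q[...,2][m],98)),rect(q[m]))
def topblanks(fn=None):
    cal,p,d=shot('top',fn); hsv=cv2.cvtColor(p,cv2.COLOR_RGB2HSV).astype(int)
    w=np.zeros((480,640),bool); w[165:305,262:400]=1
    n,l,s,_=cv2.connectedComponentsWithStats((w&(hsv[...,1]<50)&(hsv[...,2]>90)).astype(np.uint8))
    for j in range(1,n):
        if s[j,4]>150: show('blank',rect(castmask(cal,l==j,.012)))
E
python3 - <<'E'
from h import *
jigcheck(); topblanks()
go((.628,-.057,.10,-10))
E
```

```text
groove -0.084 n=5130 top 0.0538 c [-0.0005 -0.0839] ang -0.2 L 0.1102 W 0.024
blank c [0.6574 0.0607] ang 12.1 L 0.1116 W 0.0223
blank c [ 0.6279 -0.0574] ang -9.8 L 0.1102 W 0.0219
clock 21.7 tcp [0.5176 0.2216 0.1471] gap 0.04 grip 0.0
[ 0.3  0.6 10. ] [-11.01 -27.88   4.71]
```

Call:
carry_out(steps=[[[0, 0, 2], [-2, -5.5, 0], 135], [[0, 0, 4], [-4.4, -11, 0], 135], [[0, 0, 6], [-6.6, -16.5, 0], 135], [[0, 0, 8], [-8.8, -22, 1], 135], [[0, 0, 10], [-11, -27.9, 2], 135], [[0, 0, 10], [-11, -27.9, 4.5], 135], [[0, 0, 10], [-11, -27.9, 4.5], 135], [[0, 0, 10], [-11, -27.9, 4.5], 135]])

```text
clock: 22.7
tcp_pos: [0.6234, -0.0576, 0.0959]
orientation: [-0.0, 0.087, 0.996, 0.001]
wrist_force: [0.2, 0.5, 0.7]
finger_gap: 0.0406
grip_force: 0.0
```

```bash
python3 - <<'E'
from h import *
r=wblank([.628,-.057])
go((*r[0],.005,r[1]))
E
```

```text
wrist blank n=5528 c [ 0.627  -0.0571] ang -9.2 L 0.1099 W 0.023
clock 22.75 tcp [ 0.6239 -0.0574  0.0965] gap 0.04 grip 0.0
[ 0.1  0.  -0.8] [-0.3   0.06  9.15]
```

Call:
carry_out(steps=[[[0, 0, -0.6], [-0.3, 0.05, 3], 135], [[0, 0, -0.6], [-0.3, 0.05, 6], 135], [[0, 0, -0.6], [-0.3, 0.05, 8.2], 135], [[0, 0, -0.6], [-0.3, 0.05, 9.1], 135], [[0, 0, -0.6], [-0.3, 0.05, 9.1], 135], [[0, 0, -0.6], [-0.3, 0.05, 9.1], 220], [[0, 0, -0.6], [-0.3, 0.05, 9.1], 220], [[0, 0, -0.6], [-0.3, 0.05, 9.1], 220]])

```text
clock: 23.75
tcp_pos: [0.6281, -0.058, 0.0065]
orientation: [0.001, 0.082, 0.997, 0.001]
wrist_force: [-0.6, 2.4, 5.6]
finger_gap: 0.0218
grip_force: 59.2
```

```bash
python3 - <<'E'
from h import *
go((.5123,.3333,.156,0))
E
```

```text
clock 23.75 tcp [ 0.6281 -0.058   0.0065] gap 0.0218 grip 59.2
[ 0.1  0.2 -9.4] [ 17.78  36.74 -14.92]
```

Call:
carry_out(steps=[[[0, 0, 0], [0, 0, -2], 220], [[0, 0, 0], [0, 0, -6.5], 220], [[0, 0, 0], [2, 3, -11], 220], [[0, 0, -2], [5, 8, -14.5], 220], [[0, 0, -4], [8, 13, -15], 220], [[0, 0, -6], [11, 18.5, -15], 220], [[0, 0, -8], [14, 24, -15], 220], [[0, 0, -9.4], [16.5, 29, -15], 220]])

```text
clock: 24.75
tcp_pos: [0.5105, 0.2565, 0.1556]
orientation: [0.0, -0.0, 1.0, 0.001]
wrist_force: [0.7, 0.0, -1.9]
finger_gap: 0.0217
grip_force: 59.0
```

Call:
carry_out(steps=[[[0, 0, 0], [0, 4, 0], 220], [[0, 0, 0], [0, 7.8, 0], 220], [[0, 0, 0], [0, 7.8, 0], 220], [[0, 0, 0], [0, 7.8, 3], 220], [[0, 0, 0], [0, 7.8, 6], 220], [[0, 0, 0], [0, 7.8, 8], 220], [[0, 0, 0], [0, 7.8, 8], 220], [[0, 0, 0], [0, 7.8, 8], 220]])

```text
clock: 25.75
tcp_pos: [0.5122, 0.3326, 0.0764]
orientation: [0.001, 0.001, 1.0, 0.001]
wrist_force: [0.1, -0.9, -1.2]
finger_gap: 0.0218
grip_force: 59.1
```

```bash
cat >> h.py <<'E'
def held(y0):
    c,p,d=shot('wrist'); P=cloud(c,d); hsv=cv2.cvtColor(p,cv2.COLOR_RGB2HSV).astype(int); t=env.get_state()['tcp_pos']
    m=(d>0)&(abs(P[...,1]-y0)<.03)&(P[...,2]>t[2]-.005)&(P[...,2]<t[2]+.03)&(hsv[...,1]<60)&(hsv[...,2]>80)&(P[...,0]<t[0]-.02)
    q=P[m];print('held near part',m.sum(),np.percentile(q,[1,50,99],0).round(4).tolist()); show('held',rect(q))
E
python3 - <<'E'
from h import *
held(.333); go((.5123,.3333,.052,0),(.5123,.3333,.036,0))
E
```

```text
held near part 5920 [[0.4561, 0.3201, 0.0781], [0.4722, 0.3314, 0.0923], [0.492, 0.343, 0.0949]]
held c [0.4742 0.3315] ang 0.2 L 0.0364 W 0.0239
clock 25.8 tcp [0.5124 0.3329 0.0767] gap 0.0219 grip 59.1
[ 0.1  0.1 -0.1] [0.02 0.04 2.47]
[ 0.1  0.1 -0.1] [0.02 0.03 4.07]
```

Call:
carry_out(steps=[[[0, 0, 0], [-0.1, 0.15, 1.5], 220], [[0, 0, 0], [-0.1, 0.15, 2.7], 220], [[0, 0, 0], [-0.1, 0.15, 3.5], 220], [[0, 0, 0], [-0.1, 0.15, 4], 220], [[0, 0, 0], [-0.1, 0.15, 4], 220], [[0, 0, 0], [-0.1, 0.15, 4], 135], [[0, 0, 0], [-0.1, 0.15, 4], 135], [[0, 0, 0], [-0.1, 0.15, -1], 135]])

```text
clock: 26.8
tcp_pos: [0.5097, 0.333, 0.0819]
orientation: [-0.004, 0.0, 1.0, -0.001]
wrist_force: [0.3, 1.2, -0.2]
finger_gap: 0.0404
grip_force: 0.0
```

Call:
carry_out(steps=[[[0, 0, 0], [0, 0, -4], 135], [[0, 0, 0], [0, 0, -7], 135], [[0, 0, 0], [0, 0, -7], 135], [[0, 0, 0], [0, 0, -7], 135], [[0, 0, 0], [0, 0, -7], 135], [[0, 0, 0], [0, 0, -7], 135], [[0, 0, 0], [0, 0, -7], 135], [[0, 0, 0], [0, 0, -7], 135]])

```text
clock: 27.8
tcp_pos: [0.5124, 0.3343, 0.1551]
orientation: [-0.0, 0.0, 1.0, 0.001]
wrist_force: [-0.4, -0.7, 0.6]
finger_gap: 0.0402
grip_force: 0.0
```

```bash
python3 - <<'E'
from h import *
jigcheck(); topblanks()
go((.657,.061,.10,12))
E
```

```text
groove -0.084 n=4915 top 0.0539 c [-0.0006 -0.0831] ang -0.4 L 0.1099 W 0.0233
groove 0.028 n=4639 top 0.0538 c [-0.0013  0.0282] ang -0.2 L 0.11 W 0.0238
blank c [0.6574 0.0609] ang 12.2 L 0.1117 W 0.0223
clock 27.9 tcp [0.5125 0.3343 0.1554] gap 0.0401 grip 0.0
[  0.1   0.  -12. ] [-14.46 -27.34   5.49]
```

Call:
carry_out(steps=[[[0, 0, -2], [-2.8, -5.5, 0], 135], [[0, 0, -4], [-5.7, -11, 0], 135], [[0, 0, -7], [-8.6, -16.5, 0], 135], [[0, 0, -10], [-11.5, -22, 0], 135], [[0, 0, -12], [-14.4, -27.3, 2], 135], [[0, 0, -12], [-14.4, -27.3, 5.5], 135], [[0, 0, -12], [-14.4, -27.3, 5.5], 135], [[0, 0, -12], [-14.4, -27.3, 5.5], 135]])

```text
clock: 28.9
tcp_pos: [0.6564, 0.062, 0.1009]
orientation: [0.0, -0.105, 0.994, 0.001]
wrist_force: [0.4, -0.1, 0.7]
finger_gap: 0.04
grip_force: 0.0
```

```bash
python3 - <<'E'
from h import *
r=wblank([.657,.061])
go((*r[0],.005,r[1]))
E
```

```text
wrist blank n=5367 c [0.6564 0.06  ] ang 12.4 L 0.1099 W 0.0232
clock 28.95 tcp [0.657  0.0623 0.1017] gap 0.0405 grip 0.0
[ 0.1  0.1 -0.3] [ 0.13 -0.22  9.66]
```

Call:
carry_out(steps=[[[0, 0, -0.3], [0.1, -0.2, 3], 135], [[0, 0, -0.3], [0.1, -0.2, 6], 135], [[0, 0, -0.3], [0.1, -0.2, 8.5], 135], [[0, 0, -0.3], [0.1, -0.2, 9.6], 135], [[0, 0, -0.3], [0.1, -0.2, 9.6], 135], [[0, 0, -0.3], [0.1, -0.2, 9.6], 220], [[0, 0, -0.3], [0.1, -0.2, 9.6], 220], [[0, 0, -0.3], [0.1, -0.2, 9.6], 220]])

```text
clock: 29.95
tcp_pos: [0.6572, 0.0597, 0.0059]
orientation: [0.002, -0.107, 0.994, 0.001]
wrist_force: [-0.0, 0.5, 6.1]
finger_gap: 0.0219
grip_force: 59.3
```

```bash
python3 - <<'E'
from h import *
go((.5123,.3893,.156,0))
E
```

```text
clock 29.95 tcp [0.6572 0.0597 0.0059] gap 0.0219 grip 59.3
[ 0.1  0.2 12.3] [  7.08  35.32 -14.99]
```

Call:
carry_out(steps=[[[0, 0, 0], [0, 0, -2], 220], [[0, 0, 0], [0, 0, -7], 220], [[0, 0, 1], [0.5, 3, -12], 220], [[0, 0, 3], [1.5, 8, -15.5], 220], [[0, 0, 6], [2.7, 13.5, -15.5], 220], [[0, 0, 9], [3.8, 19, -15.5], 220], [[0, 0, 12.3], [5, 24.5, -15.5], 220], [[0, 0, 12.3], [6, 30, -15.5], 220]])

```text
clock: 30.95
tcp_pos: [0.5325, 0.3408, 0.1598]
orientation: [0.0, 0.001, 1.0, 0.001]
wrist_force: [1.0, 0.5, -1.3]
finger_gap: 0.0214
grip_force: 59.0
```

```bash
python3 - <<'E'
from h import *
go((.5123,.3893,.156,0),(.5123,.3893,.076,0))
E
```

```text
clock 30.95 tcp [0.5325 0.3408 0.1598] gap 0.0214 grip 59.0
[ 0.1  0.  -0.1] [2.03 4.84 0.38]
[ 0.1  0.  -0.1] [2.04 4.83 8.38]
```

Call:
carry_out(steps=[[[0, 0, 0], [2, 4.8, 0], 220], [[0, 0, 0], [2, 4.8, 0], 220], [[0, 0, 0], [2, 4.8, 3], 220], [[0, 0, 0], [2, 4.8, 6], 220], [[0, 0, 0], [2, 4.8, 8], 220], [[0, 0, 0], [2, 4.8, 8], 220], [[0, 0, 0], [2, 4.8, 8], 220], [[0, 0, 0], [2, 4.8, 8], 220]])

```text
clock: 31.95
tcp_pos: [0.5145, 0.3878, 0.081]
orientation: [0.001, 0.0, 1.0, 0.001]
wrist_force: [0.4, 0.6, -1.1]
finger_gap: 0.0216
grip_force: 59.1
```

```bash
python3 - <<'E'
from h import *
held(.389); go((.5123,.3893,.036,0))
E
```

```text
held near part 5767 [[0.4593, 0.3752, 0.0825], [0.4747, 0.3866, 0.0975], [0.494, 0.398, 0.1001]]
held c [0.4768 0.3866] ang 0.1 L 0.0353 W 0.0238
clock 32.0 tcp [0.5144 0.3879 0.0809] gap 0.0216 grip 59.1
[ 0.2  0.1 -0. ] [0.22 0.13 4.49]
```

Call:
carry_out(steps=[[[0, 0, 0], [0.15, 0.2, 1.7], 220], [[0, 0, 0], [0.15, 0.2, 3.2], 220], [[0, 0, 0], [0.15, 0.2, 4], 220], [[0, 0, 0], [0.15, 0.2, 4.4], 220], [[0, 0, 0], [0.15, 0.2, 4.4], 220], [[0, 0, 0], [0.15, 0.2, 4.4], 135], [[0, 0, 0], [0.15, 0.2, 4.4], 135], [[0, 0, 0], [0.15, 0.2, -1], 135]])

```text
clock: 33.0
tcp_pos: [0.5089, 0.3876, 0.0855]
orientation: [-0.004, 0.0, 1.0, -0.002]
wrist_force: [0.2, 0.4, -0.1]
finger_gap: 0.0401
grip_force: 0.0
```

Call:
carry_out(steps=[[[0, 0, 0], [0, -2, -5], 135], [[0, 0, 0], [0, -4, -9], 135], [[0, 0, 0], [0, -8, -9], 135], [[0, 0, 0], [0, -8, -9], 135], [[0, 0, 0], [0, -8, -9], 135], [[0, 0, 0], [0, -8, -9], 135], [[0, 0, 0], [0, -8, -9], 135], [[0, 0, 0], [0, -8, -9], 135]])

```text
clock: 34.0
tcp_pos: [0.5117, 0.3099, 0.179]
orientation: [-0.0, -0.0, 1.0, 0.001]
wrist_force: [-0.8, 0.5, 0.5]
finger_gap: 0.0402
grip_force: 0.0
```

```bash
python3 - <<'E'
from h import *
jigcheck(fn='w8.png'); topblanks('t4.png')
go((.608,.3055,.12,0),(.608,.3055,.069,0))
E
```

```text
groove -0.084 n=4015 top 0.0539 c [-0.0004 -0.0831] ang -0.1 L 0.1102 W 0.0228
groove 0.028 n=3954 top 0.0539 c [-0.0014  0.0282] ang -0.2 L 0.1098 W 0.0239
groove 0.084 n=4018 top 0.0538 c [-0.0007  0.0833] ang -0.1 L 0.1097 W 0.0231
clock 34.1 tcp [0.5118 0.3097 0.1792] gap 0.04 grip 0.0
[ 0.1 -0.   0. ] [-9.62 -0.44  5.92]
[ 0.1 -0.   0. ] [-9.62 -0.44 11.02]
```

View pics/t4.png

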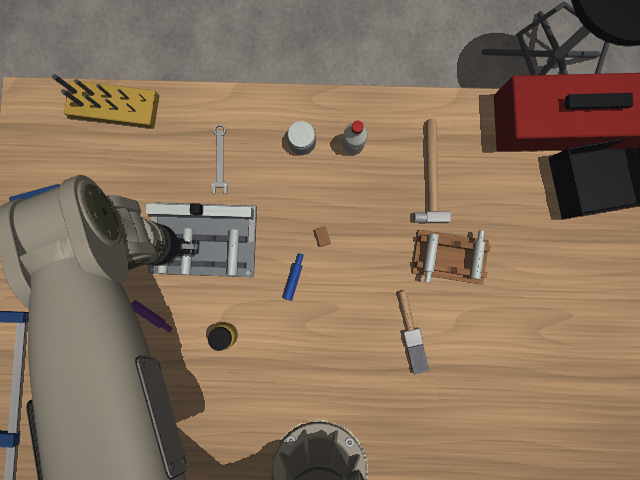

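View pics/w8.png

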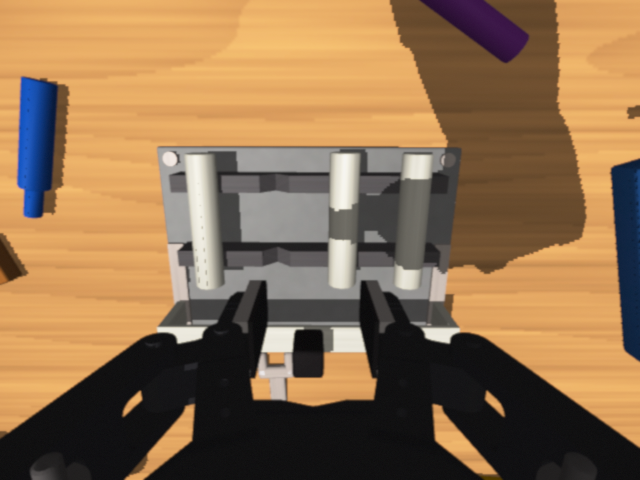

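All three blanks are cradled (wrist columns 200, 344 and 413), both pins are in the rack, no loose blanks remain, and the keeper is open. Next I grip the keeper and slide it home.

Call:
carry_out(steps=[[[0, 0, 0], [-5, -0.4, 0], 135], [[0, 0, 0], [-9.6, -0.4, 0], 135], [[0, 0, 0], [-9.6, -0.4, 4], 135], [[0, 0, 0], [-9.6, -0.4, 8], 135], [[0, 0, 0], [-9.6, -0.4, 11], 135], [[0, 0, 0], [-9.6, -0.4, 11], 135], [[0, 0, 0], [-9.6, -0.4, 11], 220], [[0, 0, 0], [-9.6, -0.4, 11], 220]])

```text
clock: 35.1
tcp_pos: [0.6086, 0.306, 0.0708]
orientation: [0.001, 0.0, 1.0, 0.001]
wrist_force: [0.7, 2.0, -2.3]
finger_gap: 0.0232
grip_force: 61.5
```

Call:
carry_out(steps=[[[0, 0, 0], [0, 0, 0], 220], [[0, 0, 0], [1, 0, 0], 220], [[0, 0, 0], [2, 0, 0], 220], [[0, 0, 0], [3, 0, 0], 220], [[0, 0, 0], [4, 0, 0], 220], [[0, 0, 0], [4.7, 0, 0], 220], [[0, 0, 0], [4.95, 0, 0], 220], [[0, 0, 0], [4.95, 0, 0], 220]])

```text
clock: 36.1
tcp_pos: [0.5596, 0.3062, 0.0707]
orientation: [0.002, 0.0, 1.0, 0.002]
wrist_force: [5.4, 2.1, 5.2]
finger_gap: 0.023
grip_force: 62.6
```

Call:
carry_out(steps=[[[0, 0, 0], [0, 0, 0], 220], [[0, 0, 0], [0, 0, 0], 135], [[0, 0, 0], [0, 0, 0], 135], [[0, 0, 0], [0, 0, -4], 135], [[0, 0, 0], [0, 0, -8], 135], [[0, 0, 0], [5, 0, -10], 135], [[0, 0, 0], [5, 0, -10], 135], [[0, 0, 0], [5, 0, -10], 135]])

```text
clock: 37.1
tcp_pos: [0.508, 0.3054, 0.169]
orientation: [-0.0, 0.0, 1.0, 0.001]
wrist_force: [-0.1, 0.3, 0.0]
finger_gap: 0.0404
grip_force: 0.0
```

```bash
python3 - <<'E'
from h import *
go()
c,p,d=shot('wrist','w9.png'); P=cloud(c,d); Z=P[...,2]; hsv=cv2.cvtColor(p,cv2.COLOR_RGB2HSV).astype(int)
k=(d>0)&(Z>.058)&(Z<.065)&(hsv[...,2]>80)&(hsv[...,1]<60)&(abs(P[...,0]-.58)<.06)&(abs(P[...,1]-.305)<.14)
r=rect(P[k]); show('keeper',r); print('q',r[0][0]-.5123-.046)
jigcheck()
E
```

```text
clock 37.1 tcp [0.508  0.3054 0.169 ] gap 0.0404 grip 0.0
keeper c [0.5592 0.3051] ang 90.0 L 0.2519 W 0.0249
q 0.0009082519531249805
groove -0.084 n=5331 top 0.0623 c [ 0.0019 -0.0841] ang 0.1 L 0.1151 W 0.044
groove -0.028 n=965 top 0.0627 c [ 0.047  -0.0217] ang 88.8 L 0.0301 W 0.0248
groove 0.028 n=4605 top 0.0620 c [0.0014 0.0281] ang 0.2 L 0.1154 W 0.0434
groove 0.084 n=5372 top 0.0621 c [0.0019 0.0837] ang 0.4 L 0.1149 W 0.044
```

View pics/w9.png

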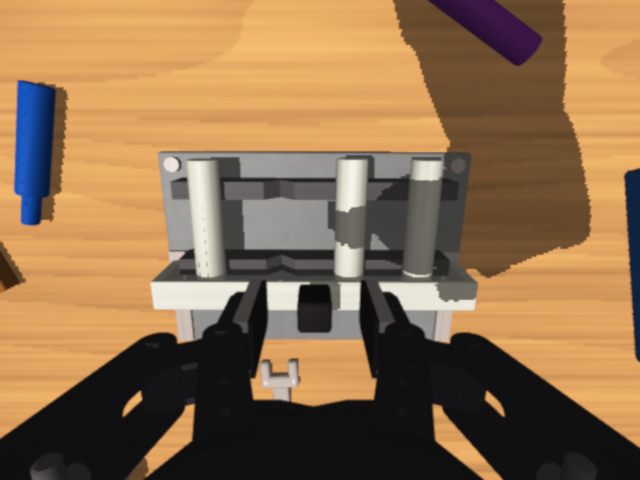

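The keeper bar (row 292) now covers all three blanks, with a measured joint value of about 1 mm, and the gripper is clear.

```bash
python3 -c "
from workcell import env
print(env.hand_in())"
```

```text
the job is handed in; nothing more can be done
None
```

The job is handed in: both pins lie in the wooden cradle, all three blanks are in the jig, and the keeper is home (about 1 mm by camera) after roughly 37 s of run time; no verdict was returned.

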